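Set the hanging post's arm to its mark and cam it tight

ROBOT

A 6-joint arm with a two-finger parallel gripper is mounted at the origin on the work surface. World frame = base frame: x ahead of the robot, y to its left, z up, the work surface at z = 0. Lengths are in m, angles in rad, forces in N, time in s.
With the tool pointing down it reaches from about 0.25 to 0.775 m from the base axis. Payload 4 kg.
Tool frame: the origin (TCP) lies on the centre line of the jaws, within the pads' length; the fingertips stand 25 mm ahead of it and the grasp point (between the pads) lies 6 mm ahead of it; z points along the fingers, y is the line along which they close (so a half turn about z gives the same grasp; the last joint's range is limited). The gripper opens to 94 mm and grips with 3 to 60 N. Pads are 16 mm wide; open, the fingers measure 119 mm over their backs; the gripper's body (75 mm by 177 mm) begins 78 mm behind the grasp point.
Start: joints at [-1.411, 0.087, 1.371, -0, 1.684, -0.103], TCP at [0.143, -0.531, 0.231] pointing down, gripper open.
Joint ranges: [-3.1, 3.1], [-0.76, 2.03], [0.27, 2.55], [-1.08, 4.22], [0.17, 2.65], [-2.57, 2.57]. Speed limits (rad/s): [2.79, 2.79, 3.14, 3.14, 3.14, 3.14].

INTERFACE

Orientations are given as [roll, pitch, yaw] about the fixed x, y, z axes, in that order (R = Rz(yaw) Ry(pitch) Rx(roll)).
In Python, from bench import robot, imaging gives the robot as it stands. The module is installed in compiled form; this text tells all that it offers.
- The arm moves only by the tool drive_tool, never from a script. Its argument "series" is a list of rows, each a list of 3 entries, a list of its own where there are three numbers: the finger opening in m, from 0 to 0.094, then the shift along the tool's x, y, z in m, then the turn, a rotation vector about the tool's x, y, z in rad. A call has 1 to 5 rows; each row is the pose to reach, as a shift and turn from the pose commanded when the call began, along the tool's axes at that moment; what a row does not reach only later rows make up. A row lasts 1/8 s, in which the tool goes at most 62.5 mm and 10.7 degrees, less where a joint would pass 70% of its speed; a pose out of reach is approached as far as the arm can. A call with a gripper value outside its range is refused whole. The fingers move at their own pace and stop on an object; the grip force is fixed at half the most. Time passes only in rows, so rows that repeat a pose let the fingers close. It gives the time, the measured TCP pose, the force, the opening and the grip force at its end, in the units of the state.
- robot.get_obs(): the state, without advancing time (a new reading comes with each control period).
- imaging.snapshot(name): name is "scene" or "top" or "wrist"; returns the picture (400x640x3 uint8, red, green, blue); there is no depth.
- imaging.get_calibration(name): a dict with "intrinsics" (3x3 intrinsics, pixels), "position" and "rotation" of the camera in the world. Camera axes: x right, y up, looking along -z (the intrinsics and any distortion apply to the point x, -y, -z); pixel columns grow to the right and rows downward; lengths in m; the calibration is good to about 2 mm. The wrist camera is an equidistant fisheye: a pixel r from the principal point sees the ray r / f radians off the axis. A picture is of the moment at which its call begins: read the wrist's pose just before it. get_calibration takes no time and is no camera call; for the wrist camera it gives the pose at the moment of the call.
- robot.close_job(): hands the job in; it is judged then, once.
The state is a dict: "time": time; "joint_positions": joint angles; "qvel": joint speeds; "joint_torque": joint torques, N m; "tool_pos": TCP position; "ee_rot": TCP orientation; "wrist_force": force on the tool from outside, world axes, zero at the start; "wrist_torque": the same for the moment, N m; "width": finger opening in m; "finger_force": force on a finger pad.
Only numpy, scipy, OpenCV 4.12 (cv2) and the standard library are available. Lean on these libraries where they do the work, as an engineer would, in place of code of your own. Each camera call takes 0.05 s, during which the arm holds its last target. There are 200 camera calls.

TASK

The hanger arm of the hanging post on the finishing bench has slid to the bottom with its cam lever open. Raise the arm until the top of its collar is level with the lower edge of the dark tape band round the post, hold it there, and only then swing the lever fully shut without letting the collar leave the mark. Do not let go: finish still gripping it by the shut lever, the other things on the bench left where they are.

Things in the scene. Friction and masses are not known exactly. Their poses are not given: they have to be found in the camera images.
- stand: Hanging post, fixed to the bench, placed and turned anew each time: round foot (radius 90 mm, hub up to 34 mm high), upright bright steel post of diameter 25 mm, top 325 mm above the bench, and a black stop ring (75 to 95 mm up) on which the unclamped collar rests. Origin on the post's axis at bench height, z up. The hanger arm points to its -y, the shut lever to its -x.
- carriage: What slides straight up and down the post (170 mm of travel, no turning; 0.35 to 0.75 kg): aluminium collar, radius 26 mm, 56 mm high, a 12 mm steel hanger arm reaching 195 mm out to -y at mid-height, and the cam lever. Origin on the axis at the collar's underside, axes as the stand's. Lever open: drag 1 N, sinks if let go. In the lever's last 0.2 rad the cam nips the post.
- collar_top (a point): Middle of the collar's top face, on the post's axis, 56 mm above the collar's underside.
- mark_edge (a point): Lower edge of the mark, on the post's axis. The mark is a thin black tape band, 8 mm wide, round the post; it is flush, so the collar can slide over it. 54 to 134 mm above the collar's top face at the start.
- lever (a joint): Cam lever's angle about its upright hinge, rad: 0 fully shut (against its stop, lever pointing to the stand's -x), about 1.57 wide open (pointing to the stand's +y); it starts between 1.15 and 1.55. It stays where it is left (friction 0.18 N m), and turns within the level plane.
- lever_hinge (a point): Centre of the lever's upright hinge: 38 mm to -x and 21 mm to +y of the post's axis, 28 mm above the collar's underside; it rises with the collar.
- lever_grip (a point): Centre of the lever's thick end, where to grip it: an upright black cylinder of diameter 18 mm, 32 mm high (16 mm above and below this point), 85 mm from the hinge, level with it, 110 mm or more from the post's axis. From hinge to end the lever is a blade 9 mm thick, 20 mm high: pads on the end must stay along the blade within 20 degrees as it swings.
- jar: Glass jar with steel lid, radius 26 mm, 48 mm high, beside the stand. Leave alone.
- clothes_brush: Wooden clothes brush lying bristles down, 150 x 42 x 38 mm, beside the stand. Leave alone.
- lint_roller: Lint roller lying down, about 230 mm long, 42 mm high, beside the stand. Leave alone.
- steam_iron: White steam iron, 210 mm long, 130 mm high, on the right side of the bench. Leave alone.
- spotting_bottle: Clear bottle with white cap, radius 26 mm, 150 mm high, on the left side. Leave alone.
- hanger: Black plastic clothes hanger lying flat, 400 mm wide, 12 mm thick, on the left side. Leave alone.
- tag_stapler: Small grey stapler, 130 mm long, 46 mm high, on the right side. Leave alone.

How it is judged:
By the outcome, as a careful person would: the job done as asked, in the order asked, and still so for the second after the job is handed in, while the arm keeps its last pose, push and grip.
It also fails if it takes over 38 s, if anything falls off the work surface, if the arm or the gripper's body presses on something with over 40 N, if the wrist force passes 120 N, or if a joint passes its speed limit or range.

## Working session

There is one attempt and no reset: what is moved stays moved. The work goes in short steps, Python scripts to look and compute and a tool call to move; the robot and the scene stay as the last step left them, time stands still between calls to the robot, and variables do not carry over. Pictures are saved under pics/ and viewed, at most 10 in all, crops included, and the job is handed in when it is done.

Besides the shell and the picture viewer there is one more tool, called after ">>>" as name(argument=value, ...), one argument or row to a line, values as JSON. drive_tool: Moves the arm, as the interface text tells. Its arguments: {"type":"object","properties":{"series":{"type":"array"}},"required":["series"]}

```bash
mkdir -p pics; python3 - <<'E'
from bench import robot, imaging
import cv2
for n in ["scene","top"]:
    c=imaging.get_calibration(n); print(n,c)
    cv2.imwrite(f"pics/{n}0.png",imaging.snapshot(n)[:,:,::-1])
print(robot.get_obs())
E
```

```text
scene {'intrinsics': array([[445.4481404 ,   0.        , 319.82014202],
       [  0.        , 445.4481404 , 200.32839666],
       [  0.        ,   0.        ,   1.        ]]), 'position': array([1.31163847, 0.75971045, 0.82068421]), 'rotation': array([1.02390424, 0.00510931, 2.41403043])}
top {'intrinsics': array([[370.01373517,   0.        , 319.88097698],
       [  0.        , 370.01373517, 204.81952231],
       [  0.        ,   0.        ,   1.        ]]), 'position': array([ 0.51279018, -0.01395763,  1.33823504]), 'rotation': array([ 0.05714783, -0.01617623, -1.598096  ])}
{'time': 0.1, 'joint_positions': array([-1.41110409e+00,  8.78737940e-02,  1.37207651e+00, -8.07678051e-06,
        1.68361202e+00, -1.03133278e-01]), 'qvel': array([ 0.00130079, -0.00186928, -0.0027156 ,  0.00049887,  0.00220868,
        0.00070496]), 'joint_torque': array([ 1.61194301e-03, -3.41253769e+01, -3.03301048e+01,  7.20354309e-02,
        3.04555893e-02, -9.57305633e-05]), 'tool_pos': array([ 0.14280011, -0.53068016,  0.22943867]), 'ee_rot': array([-3.13963262e+00, -1.94794168e-04,  2.62824423e-01]), 'wrist_force': array([-0.46495654, -0.4834807 , -0.73106907]), 'wrist_torque': array([ 0.00674189, -0.01200638, -0.04130073]), 'finger_force': 0.0, 'width': 0.09403428768532379}
```

View pics/scene0.png

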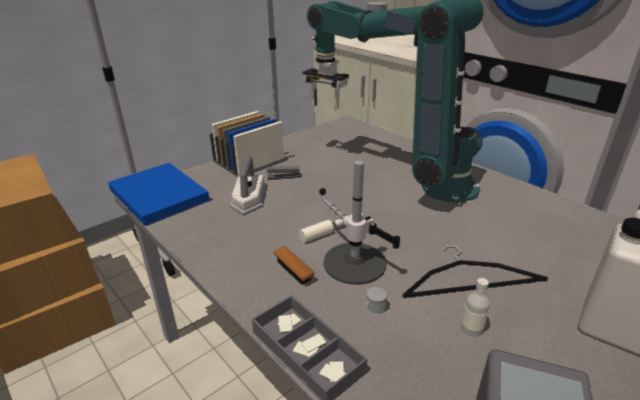

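View pics/top0.png

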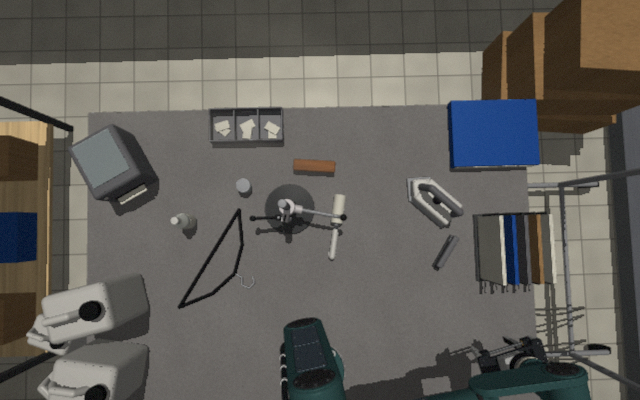

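The hanger arm points right in the top view, ending near (343,217). The black lever end is at about (254,217), and at about (393,240) in the scene view. I'll enlarge both to measure.

```bash
python3 - <<'E'
import cv2,numpy as np
s=cv2.imread("pics/scene0.png")[150:290,300:420]; t=cv2.imread("pics/top0.png")[170:250,235:355]
s=cv2.resize(s,None,fx=4,fy=4,interpolation=cv2.INTER_CUBIC);cv2.imwrite("pics/sc.png",s)
t=cv2.resize(t,None,fx=6,fy=6,interpolation=cv2.INTER_CUBIC);cv2.imwrite("pics/tc.png",t)
E
```

```text
(no output)
```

View pics/sc.png

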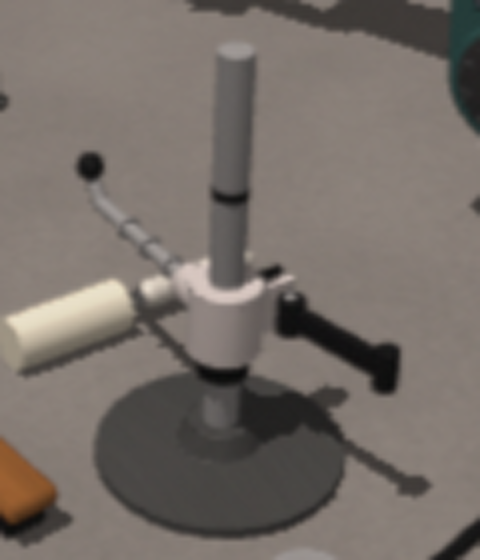

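View pics/tc.png

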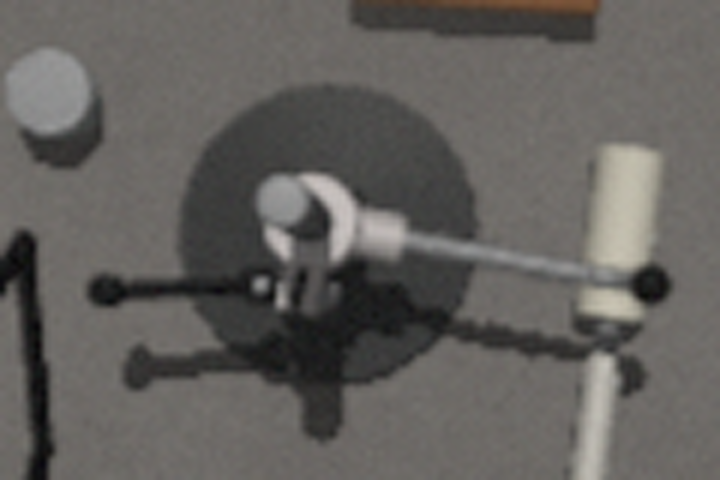

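```bash
cat > h.py <<'E'
import numpy as np
from scipy.spatial.transform import Rotation as R
def proj(c,P):
    p=R.from_euler('xyz',c["rotation"]).as_matrix().T@(np.asarray(P)-c["position"])
    K=c["intrinsics"]; return np.array([K[0,2]+K[0,0]*p[0]/-p[2],K[1,2]+K[1,1]*p[1]/p[2]])
E
python3 - <<'E'
from h import *
from bench import imaging
from scipy.optimize import least_squares
S=imaging.get_calibration("scene");T=imaging.get_calibration("top")
s=lambda u,v:np.array([300+(u+.5)/4-.5,150+(v+.5)/4-.5])
t=lambda u,v:np.array([235+(u+.5)/6-.5,170+(v+.5)/6-.5])
def model(q):
    x,y,yaw,m,th,br,bz,_=q
    Z=R.from_euler('z',yaw).as_matrix()
    W=lambda a,b,c:Z@[a,b,c]+[x,y,0]
    d=S["position"][:2]-[x,y]; d=d/np.hypot(*d)*.0125
    h=np.array([-.038,.021,.123]); g=h+.085*np.array([-np.cos(th),np.sin(th),0])
    return W,d,h,g
def f(q):
    W,d,h,g=model(q); x,y,yaw,m,th,br,bz,_=q
    o=[proj(S,W(0,0,.325))-s(236,50), proj(S,[x+d[0],y+d[1],m])-s(229,203), proj(S,W(*g))-s(384,368),
       proj(S,W(0,-br,bz))-s(91,165), proj(T,W(0,0,.325))-t(285,200), proj(T,W(0,0,.0))-t(327,234),
       proj(T,W(*(g+[0,0,.016])))-t(106,290), proj(T,W(0,-br,bz))-t(650,284)]
    return np.concatenate(o)
r=least_squares(f,[.53,.05,0,.24,1.4,.19,.13,0])
print(r.x[:7].round(4)); print(r.fun.reshape(-1,2).round(2))
W,d,h,g=model(r.x); print("hinge",W(*h),"grip",W(*g),"shutgrip",W(*(h-[.085,0,0])))
E
```

```text
[ 0.5769  0.074  -0.2137  0.2185  1.3482  0.1847  0.147 ]
[[-0.66 -0.81]
 [-0.62 -0.03]
 [-0.47 -0.25]
 [-0.77 -0.06]
 [-0.93  0.52]
 [ 0.    0.32]
 [-1.    0.28]
 [-0.54  0.54]]
hinge [0.54420263 0.10262134 0.123     ] grip [0.54344253 0.18761795 0.123     ] shutgrip [0.46113599 0.12064724 0.123     ]
```

```bash
cat >> h.py <<'E'
def shift(pos,yaw,o=None):
    from bench import robot
    o=o or robot.get_obs()
    A=R.from_euler('xyz',o["ee_rot"]); B=R.from_euler('xyz',[np.pi,0,yaw])
    return (A.inv().apply(np.array(pos)-o["tool_pos"])).round(4),(A.inv()*B).as_rotvec().round(4)
E
python3 - <<'E'
from h import *
from bench import imaging,robot
o=robot.get_obs(); c=imaging.get_calibration("wrist")
A=R.from_euler('xyz',o["ee_rot"])
print("cam in tool",A.inv().apply(c["position"]-o["tool_pos"]),(A.inv()*R.from_euler('xyz',c["rotation"])).as_matrix().round(2),c["intrinsics"])
print(shift([.30,-.25,.43],.9),shift([.54,.19,.43],1.58))
E
```

```text
cam in tool [ 0.07469177 -0.0003946  -0.15394658] [[-0.    0.97  0.26]
 [ 1.    0.   -0.  ]
 [-0.    0.26 -0.97]] [[309.70691629   0.         321.59029502]
 [  0.         309.70691629 197.28013787]
 [  0.           0.           1.        ]]
(array([ 0.2248, -0.2306, -0.2001]), array([-0.0018, -0.0008, -0.6372])) (array([ 0.5708, -0.5931, -0.1993]), array([-0.0015, -0.0015, -1.3172]))
```

>>> drive_tool(
  series=[
    [0.094,[0.0,0.0,-0.06],[0,0,-0.1]],
    [0.094,[0.03,-0.03,-0.1],[0,0,-0.25]],
    [0.094,[0.06,-0.065,-0.14],[0,0,-0.4]],
    [0.094,[0.09,-0.1,-0.18],[0,0,-0.55]],
    [0.094,[0.13,-0.14,-0.2],[0,0,-0.7]],
  ],
)

```text
time: 0.72
tool_pos: [0.2324, -0.3611, 0.4324]
ee_rot: [3.139, 0.001, 0.966]
wrist_force: [2.0, 0.8, -0.7]
width: 0.094
finger_force: 0.0
```

```bash
python3 - <<'E'
from h import *
from bench import robot
o=robot.get_obs();print(o["time"],o["tool_pos"],o["ee_rot"])
print(shift([.54,.19,.43],1.58))
E
```

```text
0.725 [ 0.23239537 -0.36114178  0.43242974] [3.13912578e+00 1.26615350e-03 9.66286522e-01]
(array([ 0.6283, -0.0602,  0.0015]), array([ 0.002 ,  0.002 , -0.6137]))
```

>>> drive_tool(
  series=[
    [0.094,[0.06,-0.006,0],[0,0,-0.06]],
    [0.094,[0.12,-0.012,0],[0,0,-0.12]],
    [0.094,[0.18,-0.018,0],[0,0,-0.18]],
    [0.094,[0.24,-0.024,0],[0,0,-0.24]],
    [0.094,[0.3,-0.03,0],[0,0,-0.3]],
  ],
)

```text
time: 1.35
tool_pos: [0.3792, -0.0969, 0.4301]
ee_rot: [3.142, 0.0, 1.264]
wrist_force: [0.1, -0.5, -0.2]
width: 0.094
finger_force: 0.0
```

```bash
python3 - <<'E'
from h import *
from bench import robot
print(shift([.54,.19,.40],1.58))
E
```

```text
(array([0.322 , 0.0668, 0.0301]), array([ 0.000e+00,  2.000e-04, -3.155e-01]))
```

>>> drive_tool(
  series=[
    [0.094,[0.06,0.013,0],[0,0,-0.06]],
    [0.094,[0.12,0.026,0],[0,0,-0.12]],
    [0.094,[0.18,0.039,0],[0,0,-0.18]],
    [0.094,[0.24,0.052,0],[0,0,-0.24]],
    [0.094,[0.3,0.062,0.01],[0,0,-0.3]],
  ],
)

```text
time: 1.98
tool_pos: [0.5297, 0.1703, 0.4205]
ee_rot: [3.14, 0.0, 1.565]
wrist_force: [0.4, -1.1, -0.2]
width: 0.0935
finger_force: 0.0
```

>>> drive_tool(
  series=[
    [0.094,[0.022,0.005,0.05],[0,0,-0.016]],
    [0.094,[0.022,0.005,0.1],[0,0,-0.016]],
    [0.094,[0.022,0.005,0.15],[0,0,-0.016]],
    [0.094,[0.022,0.005,0.15],[0,0,-0.016]],
  ],
)

```text
time: 2.48
tool_pos: [0.5308, 0.1896, 0.2633]
ee_rot: [-3.127, 0.004, 1.579]
wrist_force: [-0.2, -0.3, -0.2]
width: 0.0941
finger_force: 0.0
```

```bash
python3 - <<'E'
from h import *
from bench import robot,imaging
import cv2
o=robot.get_obs();c=imaging.get_calibration("wrist");im=imaging.snapshot("wrist")
cv2.imwrite("pics/w1.png",im[:,:,::-1])
print(o["time"],o["tool_pos"],o["ee_rot"],c)
def fish(c,P):
    p=R.from_euler('xyz',c["rotation"]).as_matrix().T@(np.asarray(P)-c["position"])
    th=np.arccos(-p[2]/np.linalg.norm(p));a=np.array([p[0],-p[1]]);K=c["intrinsics"]
    return a/np.hypot(*a)*th*K[0,0]+K[:2,2]
print(fish(c,[.5434,.1876,.139]),fish(c,[.5434,.1876,.123]),fish(c,[.5442,.1026,.133]))
E
```

```text
2.475 [0.5308192  0.18961739 0.26333779] [-3.12743098  0.00350768  1.57907801] {'intrinsics': array([[309.70691629,   0.        , 321.59029502],
       [  0.        , 309.70691629, 197.28013787],
       [  0.        ,   0.        ,   1.        ]]), 'position': array([0.53167785, 0.26569943, 0.41701258]), 'rotation': array([-0.26656654,  0.01488163,  0.00818363])}
[337.90627304 199.69057887] [337.32148946 195.27925906] [336.318646   276.28195642]
```

View pics/w1.png

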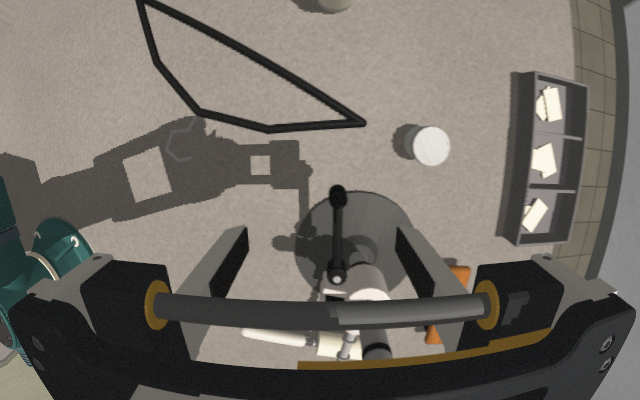

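The lever end is at about (338,197) and the hinge at (337,275), within a few pixels of the prediction. I'll go down onto it.

```bash
python3 - <<'E'
from h import *
print(shift([.5434,.1876,.129],1.58))
E
```

```text
(array([-0.0023,  0.0112,  0.1392]), array([-0.0055,  0.0014, -0.0012]))
```

>>> drive_tool(
  series=[
    [0.094,[-0.002,0.012,0.045],[0,0,0]],
    [0.094,[-0.002,0.012,0.09],[0,0,0]],
    [0.06,[-0.002,0.012,0.125],[0,0,0]],
    [0.06,[-0.002,0.012,0.139],[0,0,0]],
    [0.05,[-0.002,0.012,0.139],[0,0,0]],
  ],
)

```text
time: 3.15
tool_pos: [0.5474, 0.1885, 0.1334]
ee_rot: [3.139, -0.001, 1.579]
wrist_force: [-0.1, 0.4, 0.2]
width: 0.0674
finger_force: 0.0
```

```bash
python3 - <<'E'
from h import *
print(shift([.5434,.1876,.129],1.58))
E
```

```text
(array([-0.0009, -0.004 ,  0.0044]), array([ 0.0028, -0.0006, -0.0014]))
```

>>> drive_tool(
  series=[
    [0.05,[0,-0.004,0.004],[0,0,0]],
    [0.03,[0,-0.004,0.004],[0,0,0]],
    [0.022,[0,-0.004,0.004],[0,0,0]],
    [0.012,[0,-0.004,0.004],[0,0,0]],
    [0.0,[0,-0.004,0.004],[0,0,0]],
  ],
)

```text
time: 3.78
tool_pos: [0.5425, 0.1884, 0.1277]
ee_rot: [3.14, -0.0, 1.579]
wrist_force: [1.9, 0.5, -0.4]
width: 0.0173
finger_force: 25.9
```

>>> drive_tool(
  series=[
    [0.0,[0,0,0],[0,0,0]],
    [0.0,[0,0,0],[0,0,0]],
  ],
)

```text
time: 4.03
tool_pos: [0.5425, 0.1884, 0.1276]
ee_rot: [3.14, -0.0, 1.579]
wrist_force: [1.1, 1.2, -0.7]
width: 0.0172
finger_force: 30.0
```

>>> drive_tool(
  series=[
    [0.0,[0,0,-0.01],[0,0,0]],
    [0.0,[0,0,-0.022],[0,0,0]],
    [0.0,[0,0,-0.036],[0,0,0]],
    [0.0,[0,0,-0.05],[0,0,0]],
    [0.0,[0,0,-0.055],[0,0,0]],
  ],
)

```text
time: 4.65
tool_pos: [0.5417, 0.1884, 0.1839]
ee_rot: [-3.142, -0.0, 1.579]
wrist_force: [0.8, 1.3, -7.7]
width: 0.0175
finger_force: 30.0
```

>>> drive_tool(
  series=[
    [0.0,[0,0,0],[0,0,0]],
    [0.0,[0,0,0],[0,0,0]],
  ],
)

```text
time: 4.9
tool_pos: [0.5417, 0.1884, 0.1824]
ee_rot: [-3.141, 0.0, 1.579]
wrist_force: [-0.1, 1.8, -5.2]
width: 0.0175
finger_force: 30.0
```

```bash
python3 - <<'E'
from h import *
from bench import robot,imaging
import cv2
im=imaging.snapshot("scene")[:,:,::-1]; o=robot.get_obs();print(o["tool_pos"],o["wrist_torque"])
cv2.imwrite("pics/s2.png",im)
a=cv2.resize(im[155:265,320:400],None,fx=5,fy=5,interpolation=cv2.INTER_CUBIC)
cv2.imwrite("pics/s2c.png",a)
E
```

```text
[0.54175799 0.18836451 0.18222142] [ 0.30349687 -0.09774614  0.0947091 ]
```

View pics/s2c.png

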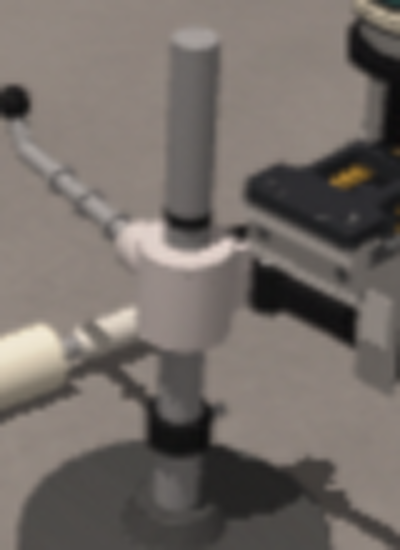

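The scene crop shows the collar a few mm below the band, at rows of about 247 and 232 (5x). I'll try the wrist camera for a sharper reading, and take the scene column profile as well.

```bash
cat >> h.py <<'E'
def fish(c,P):
    p=R.from_euler('xyz',c["rotation"]).as_matrix().T@(np.asarray(P)-c["position"])
    th=np.arccos(-p[2]/np.linalg.norm(p));a=np.array([p[0],-p[1]]);K=c["intrinsics"]
    return a/np.hypot(*a)*th*K[0,0]+K[:2,2]
def front(c,z,xy=(.5769,.074)):
    d=c["position"][:2]-np.array(xy); d=d/np.hypot(*d)*.0125
    return [xy[0]+d[0],xy[1]+d[1],z]
E
python3 - <<'E'
from h import *
from bench import robot,imaging
import cv2
c=imaging.get_calibration("wrist");im=imaging.snapshot("wrist")[:,:,::-1]
cv2.imwrite("pics/w2.png",im)
cv2.imwrite("pics/w2c.png",cv2.resize(im[200:400,270:470],None,fx=3,fy=3,interpolation=cv2.INTER_CUBIC))
for z in (.2056,.2185,.2265,.325): print(z,fish(c,front(c,z)))
S=imaging.get_calibration("scene")
for z in (.2056,.2185,.2265): print(z,proj(S,front(S,z)))
g=cv2.imread("pics/s2.png",0).astype(float)
print(g[190:212,354:361].astype(int))
E
```

```text
0.2056 [370.89004819 404.62329777]
0.2185 [373.13969833 419.47865644]
0.2265 [374.59519397 429.19485504]
0.325 [395.03286109 577.60259602]
0.2056 [356.05211143 204.54842523]
0.2185 [356.23680457 200.33096538]
0.2265 [356.35242273 197.69082945]
[[103 103 101 100  96  90  85]
 [103 103 102  99  96  90  84]
 [103 103 101  99  95  89  84]
 [103 102 101  99  94  89  83]
 [103 102 101  99  95  89  83]
 [102 102 101  98  94  89  82]
 [ 98 102 101  98  94  88  81]
 [ 82  92  94  93  88  82  75]
 [ 45  56  68  71  68  58  48]
 [ 37  25  28  29  28  24  20]
 [ 65  48  39  33  30  30  37]
 [100  88  75  64  60  60  67]
 [104 100  97  88  81  80  77]
 [113 104 101  97  92  87  83]
 [151 133 121 115 112 109 121]
 [204 191 175 168 165 167 191]
 [210 209 208 207 206 206 208]
 [204 207 206 207 205 202 200]
 [167 172 174 179 181 170 159]
 [142 141 138 137 136 131 126]
 [139 138 135 126 127 126 121]
 [140 137 135 132 130 127 120]]
```

View pics/w2c.png

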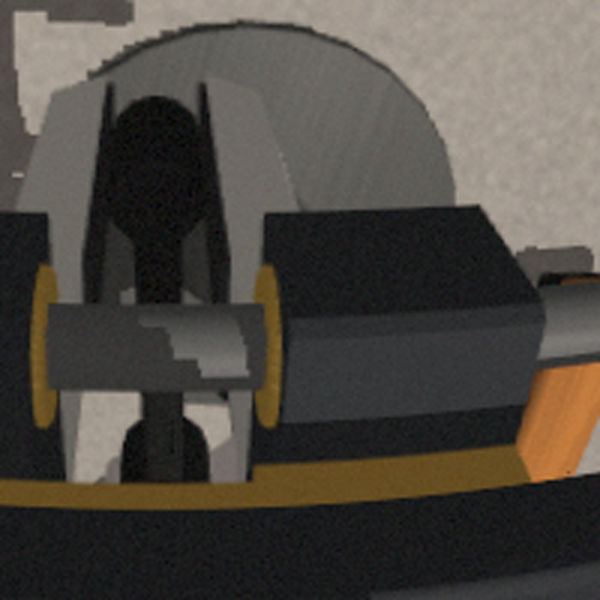

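The wrist view is blocked by the gripper. The scene profile gives a gap of 3.9 px, about 12 mm, so I'll raise it by that and measure again.

>>> drive_tool(
  series=[
    [0.0,[0,0,-0.004],[0,0,0]],
    [0.0,[0,0,-0.008],[0,0,0]],
    [0.0,[0,0,-0.012],[0,0,0]],
    [0.0,[0,0,-0.012],[0,0,0]],
    [0.0,[0,0,-0.012],[0,0,0]],
  ],
)

```text
time: 5.62
tool_pos: [0.5419, 0.1884, 0.1949]
ee_rot: [3.142, -0.0, 1.579]
wrist_force: [-1.1, 2.6, -6.0]
width: 0.0173
finger_force: 30.0
```

```bash
cat > prof.py <<'E'
import cv2,numpy as np
from bench import robot,imaging
ims=[imaging.snapshot("scene")[:,:,::-1] for _ in range(3)]
cv2.imwrite("pics/s_last.png",ims[-1])
g=np.mean([cv2.cvtColor(i,cv2.COLOR_BGR2GRAY) for i in ims],0)
print(robot.get_obs()["tool_pos"],robot.get_obs()["time"])
print(g[194:210,353:361].astype(int))
for u in (355,356,357,358):
    p=g[192:215,u]; base=p[:4].mean(); k=int(np.argmax(p[6:]>150))+6
    d=np.clip((base-p[:k+1])/(base-22),0,1.02).sum()
    print(u,"dark px",round(d,2))
E
python3 prof.py
```

```text
[0.54189826 0.18837549 0.19460574] 5.775
[[118 103 102 101  99  94  89  83]
 [132 105 102 101  98  94  88  82]
 [116 100 101 100  98  93  88  81]
 [ 95  84  92  94  93  88  82  74]
 [ 84  47  56  68  71  69  58  47]
 [108  56  36  33  33  31  29  34]
 [167 127  97  76  67  65  70  99]
 [207 201 181 155 143 142 147 185]
 [210 211 208 205 205 204 204 208]
 [193 202 206 206 205 204 201 199]
 [151 159 169 172 173 175 169 156]
 [142 142 142 140 137 136 134 127]
 [141 140 139 137 134 133 129 123]
 [141 140 138 136 134 132 129 123]
 [141 139 138 136 134 131 128 122]
 [140 139 138 135 133 130 127 121]]
355 dark px 1.6
356 dark px 1.69
357 dark px 1.71
358 dark px 1.72
```

```bash
cat > fit.py <<'E'
import cv2,numpy as np,sys
from scipy.optimize import least_squares
from scipy.stats import norm
r=np.arange(192,207)
def fit(f):
    g=cv2.cvtColor(cv2.imread(f),cv2.COLOR_BGR2GRAY).astype(float); return g
def m(q,r,gap):
    a,w,c,s,b,k,st,co=q
    E=lambda e:norm.cdf((r-e)/s)
    return b+(k-b)*E(a)+(st-k)*E(a+w)*(gap>0)+(co-(st if gap else k))*E(c)
if __name__=="__main__":
    a=fit("pics/s2.png"); b=fit("pics/s_last.png")
    for u in (355,356,357):
        A=least_squares(lambda q:m(q,r,1)-a[r,u],[198.2,2.6,204.6,.5,98,25,95,207])
        # second image: band top, dark level, blur from the first
        q=A.x
        B=least_squares(lambda v:m([q[0],q[1],v[0],q[3],q[4],q[5],q[6],q[7]],r[:11],0)-b[r[:11],u],[200.7])
        print(u,q.round(2),"lower",round(q[0]+q[1],2),"collar now",B.x.round(2),"overshoot mm",((q[0]+q[1]-B.x[0])/.327).round(2),"rms",np.sqrt((B.fun**2).mean()).round(1))
E
python3 fit.py
```

```text
355 [197.91   2.33 204.38   0.7  102.51  17.08 101.38 211.78] lower 200.23 collar now [200.18] overshoot mm 0.17 rms 2.9
356 [198.3    2.1  204.69   0.84 101.48   5.86  98.9  216.3 ] lower 200.41 collar now [200.46] overshoot mm -0.18 rms 3.1
357 [198.43   2.16 204.79   0.88  98.67   6.01  93.67 218.58] lower 200.59 collar now [200.61] overshoot mm -0.07 rms 3.0
```

The collar is level with the band's lower edge to within about 0.7 mm. Next I swing the lever along an arc about the hinge, 85 mm behind the tool.

>>> drive_tool(
  series=[
    [0.0,[-0.0004,-0.0085,0],[0,0,-0.1]],
    [0.0,[-0.0017,-0.0169,0],[0,0,-0.2]],
    [0.0,[-0.0038,-0.0251,0],[0,0,-0.3]],
    [0.0,[-0.0067,-0.0331,0],[0,0,-0.4]],
    [0.0,[-0.0104,-0.0408,0],[0,0,-0.5]],
  ],
)

```text
time: 6.4
tool_pos: [0.5017, 0.177, 0.1944]
ee_rot: [3.141, 0.002, 2.081]
wrist_force: [1.2, 0.0, -6.3]
width: 0.0175
finger_force: 30.0
```

>>> drive_tool(
  series=[
    [0.0,[0,0,0],[0,0,0]],
  ],
)

```text
time: 6.52
tool_pos: [0.5011, 0.1767, 0.1945]
ee_rot: [-3.141, 0.001, 2.077]
wrist_force: [-1.5, -1.2, -6.5]
width: 0.0175
finger_force: 30.0
```

```bash
python3 prof.py; python3 fit.py
```

```text
[0.50134739 0.17688945 0.19445404] 6.675
[[116 102 100  99  97  92  88  82]
 [130 103 101  99  96  92  87  81]
 [114  99 100  99  97  92  86  80]
 [ 93  82  91  93  92  88  81  73]
 [ 83  46  55  67  70  68  57  47]
 [106  56  36  32  32  30  28  33]
 [165 125  96  75  66  64  69  98]
 [205 199 179 152 141 140 146 182]
 [209 208 206 204 202 202 201 205]
 [196 201 204 204 204 203 199 196]
 [152 165 171 172 178 180 169 158]
 [140 141 139 138 138 136 132 126]
 [139 138 137 135 132 130 127 121]
 [139 138 136 135 132 130 127 121]
 [139 137 136 134 132 129 126 120]
 [138 137 136 134 131 129 125 119]]
355 dark px 1.59
356 dark px 1.71
357 dark px 1.73
358 dark px 1.71
355 [197.91   2.33 204.38   0.7  102.51  17.08 101.38 211.78] lower 200.23 collar now [200.2] overshoot mm 0.1 rms 3.4
356 [198.3    2.1  204.69   0.84 101.48   5.86  98.9  216.3 ] lower 200.41 collar now [200.49] overshoot mm -0.27 rms 3.9
357 [198.43   2.16 204.79   0.88  98.67   6.01  93.67 218.58] lower 200.59 collar now [200.65] overshoot mm -0.18 rms 3.3
```

Collar hasn't moved, forces are small. Next 0.5 rad.

>>> drive_tool(
  series=[
    [0.0,[-0.0004,-0.0085,0],[0,0,-0.1]],
    [0.0,[-0.0017,-0.0169,0],[0,0,-0.2]],
    [0.0,[-0.0038,-0.0251,0],[0,0,-0.3]],
    [0.0,[-0.0067,-0.0331,0],[0,0,-0.4]],
    [0.0,[-0.0104,-0.0408,0],[0,0,-0.5]],
  ],
)

```text
time: 7.3
tool_pos: [0.4715, 0.1482, 0.1944]
ee_rot: [3.141, 0.002, 2.58]
wrist_force: [2.4, -0.7, -7.6]
width: 0.0176
finger_force: 30.0
```

>>> drive_tool(
  series=[
    [0.0,[0,0,0],[0,0,0]],
  ],
)

```text
time: 7.42
tool_pos: [0.4711, 0.1476, 0.1945]
ee_rot: [-3.14, 0.002, 2.576]
wrist_force: [0.3, -2.2, -6.2]
width: 0.0174
finger_force: 30.0
```

```bash
python3 prof.py|tail -4; python3 fit.py; python3 -c "
from bench import robot;print(robot.get_obs())"
```

```text
355 dark px 1.6
356 dark px 1.68
357 dark px 1.73
358 dark px 1.74
355 [197.91   2.33 204.38   0.7  102.51  17.08 101.38 211.78] lower 200.23 collar now [200.2] overshoot mm 0.09 rms 4.1
356 [198.3    2.1  204.69   0.84 101.48   5.86  98.9  216.3 ] lower 200.41 collar now [200.49] overshoot mm -0.25 rms 4.3
357 [198.43   2.16 204.79   0.88  98.67   6.01  93.67 218.58] lower 200.59 collar now [200.65] overshoot mm -0.19 rms 3.7
{'time': 7.575, 'joint_positions': array([ 0.1905577 , -0.02821123,  1.56044077, -0.00212344,  1.60905559,
       -0.81510683]), 'qvel': array([ 0.00038218,  0.00119578, -0.00037995,  0.00055825,  0.00023922,
       -0.00886128]), 'joint_torque': array([  2.44680583, -32.24646807, -33.20481062,   1.48864824,
         0.22069045,  -0.08507229]), 'tool_pos': array([0.47127336, 0.14784751, 0.19443287]), 'ee_rot': array([-3.14025932e+00,  1.67903427e-03,  2.57638043e+00]), 'wrist_force': array([ 1.78122872, -4.23198595, -7.59098377]), 'wrist_torque': array([-0.72284778, -0.32939685, -0.05319095]), 'finger_force': 29.998538196086884, 'width': 0.0174147570364314}
```

>>> drive_tool(
  series=[
    [0.0,[-0.0004,-0.0085,0],[0,0,-0.1]],
    [0.0,[-0.0012,-0.0144,0],[0,0,-0.17]],
    [0.0,[-0.0022,-0.0194,0],[0,0,-0.23]],
    [0.0,[-0.0033,-0.0235,0],[0,0,-0.28]],
    [0.0,[-0.0038,-0.0251,0],[0,0,-0.3]],
  ],
)

```text
time: 8.2
tool_pos: [0.4614, 0.1255, 0.1946]
ee_rot: [3.141, 0.002, 2.878]
wrist_force: [3.4, -2.2, -7.7]
width: 0.0173
finger_force: 30.0
```

>>> drive_tool(
  series=[
    [0.0,[0,0,0],[0,0,0]],
  ],
)

```text
time: 8.32
tool_pos: [0.4614, 0.1254, 0.1946]
ee_rot: [3.141, 0.002, 2.878]
wrist_force: [3.7, -2.5, -7.6]
width: 0.0176
finger_force: 30.0
```

```bash
python3 prof.py|tail -4; python3 fit.py; python3 -c "
from bench import robot;print(robot.get_obs())"
```

```text
355 dark px 1.6
356 dark px 1.7
357 dark px 1.71
358 dark px 1.74
355 [197.91   2.33 204.38   0.7  102.51  17.08 101.38 211.78] lower 200.23 collar now [200.2] overshoot mm 0.09 rms 3.7
356 [198.3    2.1  204.69   0.84 101.48   5.86  98.9  216.3 ] lower 200.41 collar now [200.49] overshoot mm -0.26 rms 4.2
357 [198.43   2.16 204.79   0.88  98.67   6.01  93.67 218.58] lower 200.59 collar now [200.65] overshoot mm -0.18 rms 3.6
{'time': 8.475, 'joint_positions': array([ 1.47084709e-01, -6.53534501e-02,  1.59568490e+00, -6.67741552e-04,
        1.60948677e+00, -1.15989129e+00]), 'qvel': array([ 2.11755073e-03,  9.07811692e-04, -1.03060964e-03,  5.19004692e-05,
       -5.79558592e-04,  1.12161342e-04]), 'joint_torque': array([  2.06051454, -31.3008213 , -32.44448304,   1.04814213,
         1.35657381,  -0.26082678]), 'tool_pos': array([0.46133063, 0.12534643, 0.19460833]), 'ee_rot': array([3.14149553e+00, 1.89324552e-03, 2.87774581e+00]), 'wrist_force': array([ 4.54544602, -2.91087045, -8.34291249]), 'wrist_torque': array([-0.40118747, -0.84892322, -0.25576868]), 'finger_force': 29.998303055763245, 'width': 0.017483518143299768}
```

>>> drive_tool(
  series=[
    [0.0,[-0.0,-0.0025,0],[0,0,-0.03]],
    [0.0,[-0.0002,-0.005,0],[0,0,-0.055]],
    [0.0,[-0.0003,-0.007,0],[0,0,-0.06]],
    [0.0,[-0.0003,-0.007,0],[0,0,-0.06]],
  ],
)

```text
time: 8.98
tool_pos: [0.46, 0.12, 0.1946]
ee_rot: [3.138, 0.002, 2.939]
wrist_force: [6.4, 0.9, -8.4]
width: 0.0173
finger_force: 30.0
```

>>> drive_tool(
  series=[
    [0.0,[0,-0.002,0],[0,0,0]],
    [0.0,[0,-0.004,0],[0,0,0]],
    [0.0,[0,-0.004,0],[0,0,0]],
  ],
)

```text
time: 9.35
tool_pos: [0.4599, 0.1196, 0.1947]
ee_rot: [3.13, 0.003, 2.941]
wrist_force: [8.6, 12.0, -10.5]
width: 0.0172
finger_force: 30.0
```

>>> drive_tool(
  series=[
    [0.0,[0,-0.002,0],[0,0,0]],
    [0.0,[0,-0.004,0],[0,0,0]],
    [0.0,[0,-0.004,0],[0,0,0]],
  ],
)

```text
time: 9.72
tool_pos: [0.4598, 0.1192, 0.1948]
ee_rot: [3.122, 0.003, 2.944]
wrist_force: [11.5, 20.4, -12.7]
width: 0.0176
finger_force: 30.0
```

```bash
python3 prof.py|tail -4; python3 fit.py; python3 - <<'E'
from bench import robot,imaging
import cv2
o=robot.get_obs();print(o["tool_pos"],o["ee_rot"],o["wrist_force"])
s=cv2.imread("pics/s_last.png")[150:250,310:430];t=imaging.snapshot("top")[170:250,235:355,::-1]
f=lambda i,k:cv2.resize(i,(600,k),interpolation=cv2.INTER_CUBIC)
cv2.imwrite("pics/s5.png",f(s,500));cv2.imwrite("pics/t5.png",f(t,400))
E
```

```text
355 dark px 1.6
356 dark px 1.69
357 dark px 1.76
358 dark px 1.74
355 [197.91   2.33 204.38   0.7  102.51  17.08 101.38 211.78] lower 200.23 collar now [200.21] overshoot mm 0.08 rms 4.2
356 [198.3    2.1  204.69   0.84 101.48   5.86  98.9  216.3 ] lower 200.41 collar now [200.5] overshoot mm -0.29 rms 4.4
357 [198.43   2.16 204.79   0.88  98.67   6.01  93.67 218.58] lower 200.59 collar now [200.65] overshoot mm -0.18 rms 3.6
[0.45982709 0.11916047 0.19476739] [3.12241214 0.00321129 2.9439726 ] [ 12.00006813  21.44946201 -12.30393547]
```

View pics/s5.png

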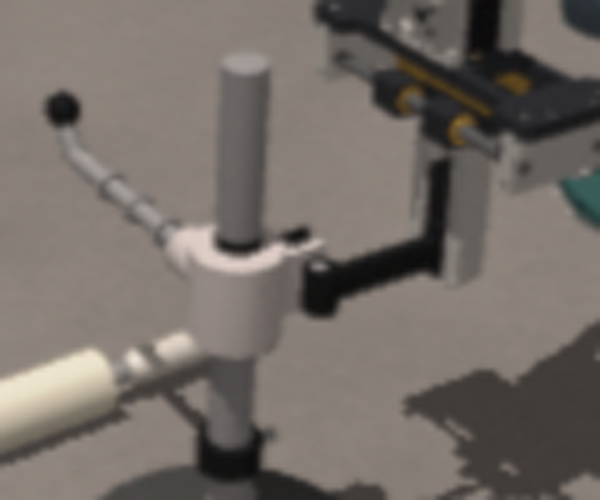

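The scene view shows the lever shut (pointing to the stand's -x, hard against its stop). The collar's top is at the band's lower edge, and the grip is still held.

```bash
python3 -c "
from bench import robot;print(robot.close_job())"
```

```text
the job is handed in; nothing more can be done
None
```

I raised the collar until its top was level with the tape band's lower edge (within about 1 mm by the camera), then swung the lever shut against its stop and handed the job in still gripping it, with nothing else on the bench touched.

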